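# Move a sprocket carrier to the drying rail and set the blower timer

## Robot

A 6-joint arm with a two-finger parallel gripper is mounted at the origin on the work surface. World frame = base frame: x ahead of the robot, y to its left, z up, the work surface at z = 0. Lengths are in m, angles in rad, forces in N, time in s.
With the tool pointing down it reaches from about 0.25 to 0.775 m from the base axis. Payload 4 kg.
Tool frame: the origin (TCP) lies between the finger pads; the fingertips stand 25 mm ahead of it and the grasp point (between the pads) lies 6 mm ahead of it (manip.tip_reach is the distance from the TCP to the fingertips, in m); z points along the fingers, y is the line along which they close (so a half turn about z gives the same grasp; the last joint's range is limited). The gripper opens to 85 mm and grips with 20 to 120 N. Pads are 22 mm wide; open, the fingers measure 114 mm over their backs; the gripper's body (76 mm by 85 mm) begins 54 mm behind the grasp point. The pads swing forward as they close: fully open they stand 13 mm farther back than shut.
Start: joints at [1.11, 0.087, 1.371, -0, 1.684, -0.103], TCP at [0.193, 0.515, 0.221] pointing down, gripper open.
Joint ranges: [-3.1, 3.1], [-0.76, 2.03], [0.27, 2.55], [-1.08, 4.22], [0.17, 2.65], [-2.57, 2.57]. Speed limits (rad/s): [2.79, 2.79, 3.14, 3.14, 3.14, 3.14].

## Interface

Orientations are given as a rotation vector (axis times angle).
In Python, from plant import manip, imaging, order gives the robot as it stands.
- The arm moves only by the shell command python3 -m handwheel 'ROWS'. ROWS is a JSON object of lists of equal length, an entry for each row: "offset": the shift along the tool's x, y, z in m, a list of three; "rot": the turn, a rotation vector about the tool's x, y, z in rad, a list of three; "grip": the opening in per cent of the stroke, from 0 (shut) to 100 (fully open). A call has 1 to 8 rows; each row is the pose to reach, as a shift and turn from the pose commanded when the call began, along the tool's axes at that moment; what a row does not reach only later rows make up. A row lasts 1/12 s, in which the tool goes at most 41.7 mm and 7.16 degrees, less where a joint would pass 70% of its speed; a pose out of reach is approached as far as the arm can. A call with a gripper value outside its range is refused whole. The fingers move at their own pace and stop on an object; the grip force is fixed at half the most. Time passes only in rows, so rows that repeat a pose let the fingers close. It gives the time, the measured TCP pose, the force, the opening and the grip force at its end, in the units of the state.
- manip.observe(): the state, without advancing time (a new reading comes with each control period).
- imaging.get_image(name): name is "scene" or "top"; returns a dict with "pixels" (384x512x3 uint8, red, green, blue), "range_z" (384x512 float32, m along the optical axis (not along the pixel's ray), 0 where there is no reading), "fx", "fy", "cx", "cy" (pixels), "extrinsics" (4x4, takes a point from world to camera coordinates). Camera axes: x right, y up, looking along -z (the intrinsics and any distortion apply to the point x, -y, -z); pixel columns grow to the right and rows downward; lengths in m; the calibration is good to about 2 mm. A picture is of the moment at which its call begins.
- order.close_job(): hands the job in; it is judged then, once.
The state is a dict: "time": time; "qpos": joint angles; "joint_vel": joint speeds; "effort": joint torques, N m; "tcp_pos": TCP position; "ee_rot": TCP orientation; "force": force on the tool from outside, world axes, zero at the start; "moment": the same for the moment, N m; "gripper_width": opening from 0.0 (shut) to 1.0 (fully open); "grasp_force": force on a finger pad.
Only numpy, scipy, OpenCV 4.12 (cv2) and the standard library are available. Lean on these libraries where they do the work, as an engineer would, in place of code of your own. Each camera call takes 0.05 s, during which the arm holds its last target. There are 200 camera calls.

## Task

Lift the hanging carrier with its sprocket up over its rail's end stop and hang it on the other rail, the one with the air blower standing in front of it, and let go of it; never let it fall. Then turn the blower's timer knob clockwise until its white pointer is at the black mark on the dial, and leave the other things on the bench where they are.

Things in the scene. Friction and masses are not known exactly. Their poses are not given: they have to be found in the camera images.
- carrier: Rigid steel carrier (0.18 to 0.35 kg) hanging on a rail. Origin: on the rail's axis while hung; z up, y along the rail, x across it (-x: front, robot side). An inverted-V saddle (24 mm along y) sits on the rail and centres itself; slot 25 mm wide in x. Behind the rail (x 12.5 to 16.5) a lip reaches 7 mm below the origin; in front (x -16.5 to -12.5) a shank goes down to z -68 mm
- carrier_tab (a point): Where to grip the carrier, 35 mm above its origin: black upright tab, 10 mm thick in x, 24 mm wide in y, from 9 to 53 mm above the origin; take it from above, fingers closing along x. Raised 35 to 50 mm (no more, the foot would meet the rail), lip and saddle clear the end stops and the carrier can travel along over them, its shank passing in front of the rail
- carrier_sprocket (a point): Centre of the upright toothed sprocket fixed under the carrier, 93 mm below the carrier's origin: 59 mm across, 13 mm thick in x. A foot (z -68 to -64 mm from the carrier's origin) carries it from the shank, so 58 mm are free under the rail
- bearing: Loose bearing ring, 36 mm across, 11 mm high, lying in the drip tray under the carrier's first rail; leave alone
- wash_rack_rail (a point): Middle of the rail on which the carrier hangs at the start, on its axis, 200 mm above the bench; x across (-x towards the robot), y along it, z up. Rail: round, 12 mm thick, 190 mm long, on a fixed rack. Under it a drip tray: 200 mm in y, 60 mm to the front, 90 mm behind, 22 mm high
- wash_rack_stop (a point): Top of the end stop at the rail's +y end, 22 mm above the rail's axis; the other end has the same. Stop: upright, 10 mm wide in x, the last 8 mm of the rail. From each rail end an arm (8 mm wide, 4 to 14 mm below the axis) runs back (+x) to a 16 mm square post 75 mm behind, ending 10 mm below the axis
- dry_rack_rail (a point): Middle of the other, initially empty rail (the one with the blower in front), on its axis, 200 mm above the bench. An identical fixed rack with the same axes. It stands nearly in line with the first, to its left or right, the end stops about 60 to 85 mm apart
- blower: Green air blower box, 100 mm in x, 150 mm in y, 95 mm high, fixed, in front (robot side) of the drying rail; origin: centre of its underside, z up; grille on its +x side towards the rail. On its top centre an aluminium dial, 90 mm across, with the timer knob. The black mark on the dial lies 1.25 rad clockwise (seen from above) from the box's +x direction
- knob_grip (a point): A point fixed on the knob's upright axis, 28 mm above the box's top (123 mm above the bench): the height at which to grip. The knob: a disc 48 mm across, its top 10 mm above the box; on it a grip bar 46 mm long, 12 mm thick, from 9 to 35 mm above the box's top
- timer_knob (a joint): Angle of the timer knob in rad; grows clockwise seen from above. At 0 the grip bar lies along the box's x with its white pointer towards +x; at 1.25 the pointer is at the black mark. Range 0 to 2.6, starts between 0 and 0.35; it stays where it is left (friction 0.04 N m)
- can_dark: Black-capped spray can, 60 mm across, 170 mm high, standing; leave alone
- can_pale: White-capped spray can, 60 mm across, 190 mm high, standing; leave alone
- jar: Lidded jar, 70 mm across, 80 mm high, standing; leave alone
- wrench: Wrench lying on the bench; leave alone
- driver: Screwdriver lying on the bench; leave alone
- offcut: Plywood offcut, 120 by 80 by 12 mm, lying on the bench; leave alone
Mind the look-alikes: they are no part of the job. Leave any pink look-alike of the part that bears dry_rack_rail alone.

How it is judged:
On the way, in this order (a step that is already met when the one before it is completed fails the run):
1. the carrier is lifted higher than the end stop needs (its origin over 16 mm above its hanging height) (z of carrier in the frame of wash_rack_rail above 0.016 m), for 0.1 s.
2. the carrier hangs on the drying rail between its end stops and is released (x of carrier in the frame of dry_rack_rail between -0.008 and 0.008 m and z of carrier in the frame of dry_rack_rail between -0.008 and 0.008 m and y of carrier in the frame of dry_rack_rail between -0.08 and 0.08 m and angle between carrier's own z axis and vertical below 0.17 rad and contact force between the fingers and carrier below 0.1 N), for 0.3 s.
3. the timer knob's pointer is at the mark (value of joint timer_knob between 1.11 and 1.39 rad), for 0.2 s.
At the end, for the whole second after the job is handed in: The carrier hangs at rest and released on the drying rail: its origin within 8 mm of the rail's axis and within 80 mm of the rail's middle along it, tilted less than 10 degrees; the knob's pointer is within 0.14 rad (8 degrees) of the mark (all of step 2 and all of step 3 and linear speed of carrier below 0.05 m/s and angular speed of carrier below 0.8 rad/s); the robot touches nothing.
It fails at once if the carrier falls (faster than 0.5 m/s while not in the fingers) (linear speed of carrier above 0.5 m/s and contact force between the fingers and carrier below 0.1 N).
It fails at once if one of the other loose things is displaced by more than 40 mm (distance of any of can_dark, can_pale, jar, bearing, wrench, driver, offcut from where it was at the start of the episode above 0.04 m).
It also fails if it takes over 54 s, if anything falls off the work surface, if the arm or the gripper's body presses on something with over 40 N, if the wrist force passes 120 N, or if a joint passes its speed limit or range.

## Working session

There is one attempt and no reset: what is moved stays moved. The work goes in short steps, Python scripts to look and compute and a shell command to move; the robot and the scene stay as the last step left them, time stands still between calls to the robot, and variables do not carry over. Pictures are saved under pics/ and viewed, at most 10 in all, crops included, and the job is handed in when it is done.

```bash
mkdir -p pics; ls
cat > h.py <<'E'
import numpy as np,cv2
from plant import manip,imaging,order
from scipy.spatial.transform import Rotation as R
def cloud(im):
    z=im["range_z"].astype(float);v,u=np.mgrid[0:384,0:512]
    P=np.stack([(u-im["cx"])/im["fx"]*z,-(v-im["cy"])/im["fy"]*z,-z],-1)
    T=np.linalg.inv(im["extrinsics"]);return P@T[:3,:3].T+T[:3,3]
def ray(im,u,v,h):
    T=np.linalg.inv(im["extrinsics"]);d=T[:3,:3]@[(u-im["cx"])/im["fx"],-(v-im["cy"])/im["fy"],-1];o=T[:3,3]
    return o+d*(h-o[2])/d[2]
def proj(im,p):
    q=im["extrinsics"]@np.r_[p,1];return im["cx"]+im["fx"]*q[0]/-q[2],im["cy"]-im["fy"]*q[1]/-q[2]
E
python3 - <<'E'
from h import *
import pickle
s=manip.observe();print({k:np.round(v,3) for k,v in s.items()},manip.tip_reach)
print(R.from_rotvec(s["ee_rot"]).as_matrix().round(3))
for n in("scene","top"):
    im=imaging.get_image(n);pickle.dump(im,open(n+".pkl","wb"));cv2.imwrite(f"pics/{n}.png",cv2.resize(im["pixels"][...,::-1],(800,600)))
    print(n,np.linalg.inv(im["extrinsics"]).round(3),im["fx"],im["cx"],im["cy"],[k for k in im])
E
```

```text
pics
{'time': np.float64(0.0), 'qpos': array([ 1.11 ,  0.088,  1.372, -0.   ,  1.684, -0.103]), 'joint_vel': array([-0.001, -0.001,  0.001,  0.002,  0.001, -0.001]), 'effort': array([-0.0000e+00, -3.5185e+01, -3.1328e+01,  0.0000e+00,  1.0000e-02,
       -0.0000e+00]), 'tcp_pos': array([0.192, 0.515, 0.219]), 'ee_rot': array([-5.590e-01, -3.091e+00,  3.000e-03]), 'force': array([ 0.095, -0.024,  1.001]), 'moment': array([-0.029,  0.044,  0.001]), 'grasp_force': np.float64(0.0), 'gripper_width': np.float64(1.002)} 0.025
[[-0.937  0.35  -0.001]
 [ 0.35   0.937 -0.002]
 [ 0.    -0.002 -1.   ]]
scene [[ 0.119 -0.572  0.812  1.334]
 [ 0.993  0.085 -0.086 -0.107]
 [-0.021  0.816  0.577  0.732]
 [ 0.     0.     0.     1.   ]] 375.42113734081124 259.9466686219039 197.985580087764 ['pixels', 'range_z', 'fx', 'fy', 'cx', 'cy', 'extrinsics']
top [[-1.800e-02  9.910e-01 -1.290e-01  3.580e-01]
 [-1.000e+00 -1.800e-02  3.000e-03 -3.200e-02]
 [ 1.000e-03  1.290e-01  9.920e-01  1.335e+00]
 [ 0.000e+00  0.000e+00  0.000e+00  1.000e+00]] 402.7532487934135 254.68476170829638 194.84137507311883 ['pixels', 'range_z', 'fx', 'fy', 'cx', 'cy', 'extrinsics']
```

View pics/scene.png

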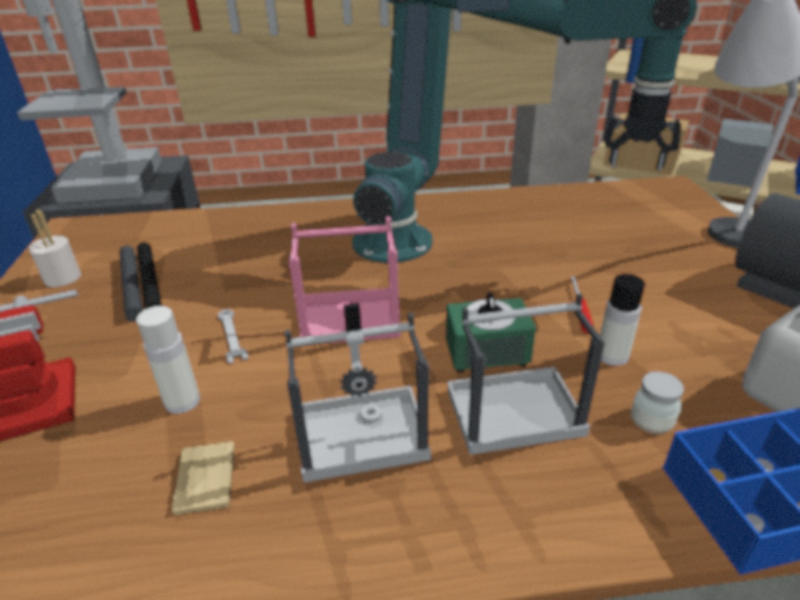

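View pics/top.png

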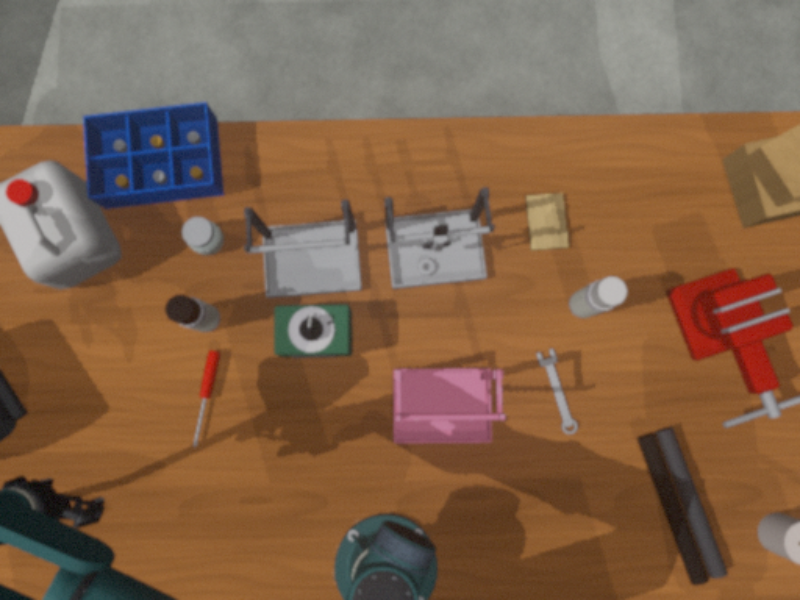

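The scene view shows the carrier (black tab at (352,318), sprocket at (358,382)) on the left grey rack. The empty grey rack is on the right, with the green blower behind it at (490,330). In the top view the wash rack is at (437,240), the empty rack at (305,250), and the blower at (312,330).

Three things could be the "other rail":
- the grey rack at top (305,250), scene (535,315)
- the pink one at top (450,405), scene (345,230)
- the carrier's own rack

The grey rack fits: it is in line with the wash rack, has the blower in front, and isn't pink. I'll confirm it in a crop and measure.

Run:
```python
from h import *
import pickle
for n in("top","scene"):
    im=pickle.load(open(n+".pkl","rb"));P=cloud(im);z=P[...,2];px=im["pixels"].astype(int);sp=px.max(-1)-px.min(-1)
    roi=(P[...,0]>.3)&(P[...,0]<.72)&(P[...,1]>-.2)&(P[...,1]<.35)
    for nm,y0,y1 in(("wash",-.16,.06),("dry",.08,.33)):
        m=roi&(P[...,1]>y0)&(P[...,1]<y1)&(z>.193)&(z<.245)&(P[...,0]>.45)&(P[...,0]<.68)
        Q=P[m];
        m1=(Q[:,2]<.212);A=Q[m1]
        if len(A)>10:
            c=np.polyfit(A[:,1],A[:,0],1)
            r=A[:,0]-np.polyval(c,A[:,1]);A=A[abs(r)<.012];c=np.polyfit(A[:,1],A[:,0],1)
            print(n,nm,len(A),"x=",c.round(4),"y",np.percentile(A[:,1],[0,2,50,98,100]).round(3),"z",np.percentile(A[:,2],[10,50,90]).round(3))
        B=Q[Q[:,2]>.214]
        for lo in np.unique(np.round(B[:,1]/.02)):
            k=B[np.round(B[:,1]/.02)==lo];print("   hi",len(k),k.mean(0).round(3),k[:,2].max().round(3))
    g=roi&(px[...,1]>px[...,0]*1.3)&(px[...,1]>px[...,2]*1.05)&(z>.085)&(z<.105)
    if g.sum()>20: print(n,"green top",g.sum(),cv2.minAreaRect(P[g][:,:2].astype(np.float32)))
    d=roi&(px.max(-1)<60)&(z>.22)&(P[...,1]<.1)
    if d.any():print(n,"tab",d.sum(),P[d].mean(0).round(4),P[d].min(0).round(3),P[d].max(0).round(3))
    kz=roi&(z>.122)&(z<.14)&(P[...,0]<.52)&(P[...,1]>.08);print(n,"bar",kz.sum(),P[kz].mean(0).round(4) if kz.any() else "",cv2.minAreaRect(P[kz][:,:2].astype(np.float32)) if kz.sum()>4 else "")
    x0,x1,y0,y1=(150,330,110,240) if n=="top" else (170,400,180,310)
    c=im["pixels"][y0:y1,x0:x1,::-1];f=800//(x1-x0);f=min(f,600//(y1-y0));cv2.imwrite(f"pics/{n}_c.png",cv2.resize(c,None,fx=f,fy=f,interpolation=cv2.INTER_CUBIC));print(n,"crop",x0,y0,f)
```

```text
top wash 187 x= [0.0692 0.6409] y [-0.157 -0.155 -0.088  0.059  0.059] z [0.196 0.205 0.208]
   hi 14 [ 0.632 -0.118  0.23 ] 0.244
   hi 11 [ 0.633 -0.105  0.228] 0.242
   hi 3 [ 0.628 -0.031  0.223] 0.224
   hi 7 [ 0.628 -0.027  0.221] 0.223
   hi 12 [0.626 0.057 0.222] 0.226
top dry 190 x= [0.0238 0.6174] y [0.081 0.083 0.147 0.241 0.241] z [0.2   0.205 0.208]
   hi 15 [0.614 0.237 0.22 ] 0.224
top green top 655 ((0.47410255670547485, 0.1351403146982193), (0.14595991373062134, 0.09612831473350525), 89.63996124267578)
top tab 50 [ 0.4568 -0.0613  0.942 ] [ 0.358 -0.121  0.225] [ 0.634 -0.032  1.335]
top bar 81 [0.4823 0.1755 0.1298] ((0.48684772849082947, 0.2403627634048462), (0.22081002593040466, 0.04352028667926788), 83.96795654296875)
top crop 150 110 4
scene wash 372 x= [-0.0262  0.6393] y [-0.16  -0.156 -0.094  0.057  0.06 ] z [0.197 0.204 0.208]
   hi 83 [ 0.641 -0.118  0.229] 0.244
   hi 39 [ 0.64  -0.106  0.231] 0.245
   hi 6 [ 0.632 -0.031  0.22 ] 0.224
   hi 13 [ 0.632 -0.027  0.22 ] 0.224
   hi 20 [0.628 0.055 0.22 ] 0.224
scene dry 302 x= [-6.000e-04  6.249e-01] y [0.08  0.084 0.156 0.239 0.242] z [0.198 0.204 0.208]
   hi 23 [0.616 0.236 0.22 ] 0.224
scene green top 474 ((0.4814832806587219, 0.13453656435012817), (0.09725780785083771, 0.14786933362483978), 0.34867003560066223)
scene tab 107 [ 0.6407 -0.1137  0.238 ] [ 0.637 -0.123  0.22 ] [ 0.643 -0.104  0.256]
scene bar 68 [0.4884 0.1847 0.1302] ((0.48644354939460754, 0.23986952006816864), (0.2215319573879242, 0.04624127224087715), 85.48121643066406)
scene crop 170 180 3
```

View pics/top_c.png

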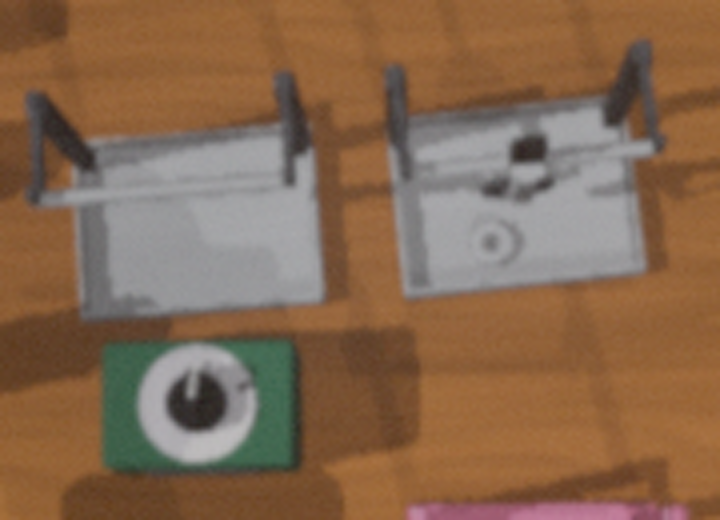

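View pics/scene_c.png

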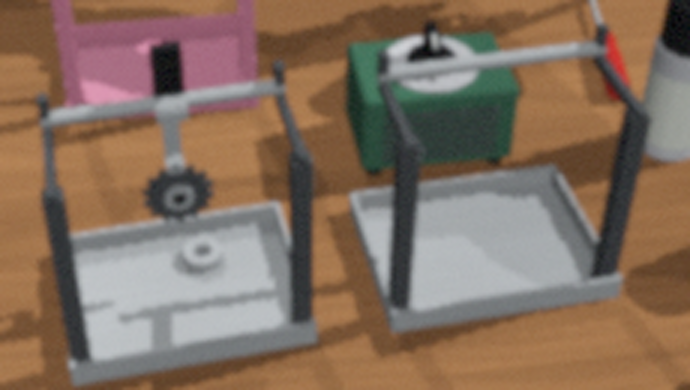

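Top crop: the grey rack at left (175,190) has the green blower in front with its dial at (197,403). The white pointer points to about +x, and the black mark is at (245,385). The carrier's tab is at (528,150). This confirms the grey +y rack as the drying rail. Next I'll refine the fits with the correct y ranges.

```bash
cat > fit.py <<'E'
from h import *
import pickle
for n in("top","scene"):
    im=pickle.load(open(n+".pkl","rb"));P=cloud(im);z=P[...,2];px=im["pixels"].astype(int)
    for nm,y0,y1 in(("wash",-.26,-.015),("dry",.035,.27)):
        m=(P[...,1]>y0)&(P[...,1]<y1)&(z>.196)&(z<.212)&(P[...,0]>.57)&(P[...,0]<.68)
        A=P[m]
        c=np.polyfit(A[:,1],A[:,0],1)
        for t in(.015,.008,.008):
            k=A[abs(A[:,0]-np.polyval(c,A[:,1]))<t];c=np.polyfit(k[:,1],k[:,0],1)
        print(n,nm,len(k),"slope,x0",c.round(4),"y",np.percentile(k[:,1],[0,2,98,100]).round(3),"x at mid",np.polyval(c,(k[:,1].min()+k[:,1].max())/2).round(4))
        s=(P[...,1]>y0)&(P[...,1]<y1)&(z>.214)&(z<.23)&(P[...,0]>.57)&(P[...,0]<.68)
        B=P[s]
        for lo,hi in((y0,y0+.06),(y1-.06,y1)):
            b=B[(B[:,1]>lo)&(B[:,1]<hi)]
            if len(b):print("   stop",len(b),b.mean(0).round(4),b[:,2].max().round(3))
    t=(P[...,1]>-.16)&(P[...,1]<-.07)&(z>.232)&(z<.27)&(P[...,0]>.59)&(P[...,0]<.68)
    if t.any():print(" tab",t.sum(),P[t].mean(0).round(4),P[t].min(0).round(4),P[t].max(0).round(4),"pca",cv2.minAreaRect(P[t][:,:2].astype(np.float32)))
    T=np.linalg.inv(im["extrinsics"]);
    g=(px[...,1]>px[...,0]*1.3)&(px[...,1]>px[...,2]*1.05)&(z>.088)&(z<.1)&(P[...,0]>.38)&(P[...,0]<.56)&(P[...,1]>.03)&(P[...,1]<.24)
    d=(px.min(-1)>100)&(abs(z-.097)<.008)&(P[...,0]>.38)&(P[...,0]<.56)&(P[...,1]>.03)&(P[...,1]<.24)
    for q,l in((g,"green"),(d,"dial")):
        print(" ",l,cv2.minAreaRect(P[q][:,:2].astype(np.float32)),np.median(P[q][:,2]).round(3))
    b=(z>.116)&(z<.14)&(P[...,0]>.42)&(P[...,0]<.54)&(P[...,1]>.08)&(P[...,1]<.19)
    if b.sum()>4:print("  bar",b.sum(),cv2.minAreaRect(P[b][:,:2].astype(np.float32)),P[b][:,2].max().round(3))
    w=b&(px.min(-1)>110)
    if w.sum():print("  white",w.sum(),P[w].mean(0).round(3))
E
python3 fit.py
```

```text
top wash 240 slope,x0 [-0.0886  0.6252] y [-0.212 -0.204 -0.034 -0.025] x at mid 0.6357
   stop 14 [ 0.6446 -0.2078  0.2211] 0.224
   stop 10 [ 0.6282 -0.0281  0.2216] 0.224
top dry 265 slope,x0 [-0.0596  0.6279] y [0.052 0.056 0.233 0.24 ] x at mid 0.6192
   stop 12 [0.6258 0.0567 0.2223] 0.226
   stop 15 [0.6142 0.2368 0.2205] 0.224
 tab 47 [ 0.6351 -0.1143  0.25  ] [ 0.6306 -0.1255  0.233 ] [ 0.6423 -0.1028  0.2575] pca ((0.636241614818573, -0.11409229785203934), (0.010158359073102474, 0.02335762418806553), 7.111136436462402)
  green ((0.47410255670547485, 0.1351403146982193), (0.14595991373062134, 0.09612831473350525), 89.63996124267578) 0.095
  dial ((0.4746646583080292, 0.13621187210083008), (0.093460313975811, 0.09038620442152023), 88.35505676269531) 0.097
  bar 71 ((0.4751491844654083, 0.13679063320159912), (0.012302136979997158, 0.04504206404089928), 83.86093139648438) 0.138
  white 19 [0.49  0.135 0.131]
scene wash 423 slope,x0 [-0.0852  0.6309] y [-0.213 -0.21  -0.027 -0.024] x at mid 0.641
   stop 21 [ 0.6473 -0.2091  0.2204] 0.225
   stop 19 [ 0.6321 -0.0284  0.2201] 0.224
scene dry 395 slope,x0 [-0.0604  0.6327] y [0.051 0.052 0.238 0.241] x at mid 0.6239
   stop 20 [0.6282 0.0547 0.22  ] 0.224
   stop 23 [0.6164 0.236  0.2203] 0.224
 tab 116 [ 0.6397 -0.1147  0.2456] [ 0.6315 -0.127   0.2322] [ 0.6436 -0.1025  0.2562] pca ((0.6373387575149536, -0.11470647901296616), (0.011421898379921913, 0.024282781407237053), 2.933107614517212)
  green ((0.4808703660964966, 0.13487142324447632), (0.1477908492088318, 0.09726715087890625), 89.82627868652344) 0.096
  dial ((0.4772443473339081, 0.14671164751052856), (0.09729248285293579, 0.09152254462242126), 85.95085906982422) 0.098
  bar 64 ((0.4781060516834259, 0.1352253407239914), (0.01130944024771452, 0.04625672474503517), 83.4361801147461) 0.134
  white 12 [0.489 0.136 0.132]
```

Heights agree with the text: rail top 0.206, stop top 0.223, tab top 0.256, box top 0.095.
- **Carrier tab:** (0.637, -0.114), yaw 0.087.
- **Drying rail middle:** (0.6215, 0.146), yaw 0.060.
- **Knob:** (0.477, 0.136), at about 0.1 rad.

Moving above the tab now.

```bash
cat >> h.py <<'E'
def to(x,y,z,yaw):
    "deltas from the measured pose to TCP x,y,z with tool y at world angle yaw, pointing down"
    s=manip.observe();M=R.from_rotvec(s["ee_rot"]);p=np.array([x,y,z])
    c,t=np.cos(yaw),np.sin(yaw);G=R.from_matrix(np.array([[-t,c,0],[c,t,0],[0,0,-1]]).T if 0 else np.column_stack([[-t,c,0],[c,t,0],[0,0,-1]]))
    best=min([(M.inv()*G).as_rotvec(),(M.inv()*G*R.from_rotvec([0,0,np.pi])).as_rotvec()],key=np.linalg.norm)
    print("t",round(float(s["time"]),2),"tcp",s["tcp_pos"].round(4),"q6",s["qpos"][5].round(3),"w",s["gripper_width"].round(3),"gf",s["grasp_force"].round(1),"F",s["force"].round(1))
    print("offset",M.inv().apply(p-s["tcp_pos"]).round(4),"rot",best.round(4))
E
python3 -m handwheel '{"offset":[[0,0,-0.04],[-0.04,-0.02,-0.08],[-0.08,-0.05,-0.1],[-0.12,-0.08,-0.12],[-0.16,-0.1,-0.14],[-0.19,-0.13,-0.14],[-0.22,-0.15,-0.14],[-0.25,-0.17,-0.14]],"rot":[[0,0,0.12],[0,0,0.24],[0,0,0.36],[0,0,0.48],[0,0,0.6],[0,0,0.72],[0,0,0.84],[0,0,0.96]],"grip":[100,100,100,100,100,100,100,100]}'
python3 -c "
from h import *
to(.637,-.114,.33,.087)"
```

```text
time: 0.77
tcp_pos: [0.3481, 0.2955, 0.3593]
ee_rot: [1.929, 2.479, 0.003]
force: [0.3, 1.1, 0.4]
gripper_width: 1.004
grasp_force: 0.0Traceback (most recent call last):
  File "<string>", line 3, in <module>
    to(.637,-.114,.33,.087)
    ~~^^^^^^^^^^^^^^^^^^^^^
  File "h.py", line 18, in to
    print("t",round(float(s["time"]),2),"tcp",s["tcp_pos"].round(4),"q6",s["qpos"][5].round(3),"w",s["gripper_width"].round(3),"gf",s["grasp_force"].round(1),"F",s["force"].round(1))
                                                                                                   ^^^^^^^^^^^^^^^^^^^^^^^^
AttributeError: 'float' object has no attribute 'round'
```

```bash
sed -i 's/np.array(\[\[-t,c,0\],\[c,t,0\],\[0,0,-1\]\]).T if 0 else //; s/s\["gripper_width"\].round(3)/round(float(s["gripper_width"]),3)/; s/s\["grasp_force"\].round(1)/round(float(s["grasp_force"]),1)/' h.py
python3 -c "
from h import *
to(.637,-.114,.33,.087)"
```

```text
t 0.77 tcp [0.3481 0.2955 0.3593] q6 0.332 w 1.004 gf 0.0 F [0.3 1.1 0.4]
offset [-0.4679  0.1795  0.0293] rot [ 0.0017 -0.0008  0.1609]
```

```bash
python3 -m handwheel '{"offset":[[-0.038,0.014,0],[-0.076,0.029,0],[-0.114,0.043,0],[-0.152,0.058,0],[-0.19,0.073,0],[-0.228,0.087,0],[-0.266,0.102,0],[-0.304,0.116,0]],"rot":[[0,0,0.1],[0,0,0.16],[0,0,0.16],[0,0,0.16],[0,0,0.16],[0,0,0.16],[0,0,0.16],[0,0,0.16]],"grip":[100,100,100,100,100,100,100,100]}'
python3 -c "
from h import *
to(.637,-.114,.31,.087)"
```

```text
time: 1.43
tcp_pos: [0.5366, 0.0298, 0.3577]
ee_rot: [-2.116, -2.321, 0.0]
force: [1.4, 1.0, -0.2]
gripper_width: 1.0
grasp_force: 0.0
t 1.43 tcp [0.5366 0.0298 0.3577] q6 -0.143 w 1.0 gf 0.0 F [ 1.4  1.  -0.2]
offset [-0.1525  0.0867  0.0475] rot [-0.0007 -0.0004  0.0057]
```

```bash
python3 -m handwheel '{"offset":[[-0.034,0.019,0.01],[-0.068,0.038,0.02],[-0.102,0.058,0.03],[-0.135,0.077,0.04],[-0.1525,0.0867,0.0475],[-0.1525,0.0867,0.0475],[-0.1525,0.0867,0.0475]],"rot":[[0,0,0.005],[0,0,0.005],[0,0,0.005],[0,0,0.005],[0,0,0.005],[0,0,0.005],[0,0,0.005]],"grip":[100,100,100,100,100,100,100]}'
python3 - <<'E'
from h import *
to(.637,-.114,.241,.087)
im=imaging.get_image("scene");u,v=proj(im,(.637,-.114,.26));u,v=int(u),int(v);print(u,v)
a=im["pixels"][v-70:v+70,u-90:u+90,::-1];im=imaging.get_image("top");u,v=proj(im,(.637,-.114,.26));u,v=int(u),int(v);print(u,v)
b=im["pixels"][max(v-70,0):max(v-70,0)+140,u-90:u+90,::-1]
cv2.imwrite("pics/above.png",cv2.resize(np.hstack([a,b]),None,fx=2.2,fy=2.2,interpolation=cv2.INTER_CUBIC))
E
```

```text
time: 2.02
tcp_pos: [0.6362, -0.113, 0.308]
ee_rot: [-2.121, -2.312, 0.003]
force: [-0.1, 0.3, 0.7]
gripper_width: 0.999
grasp_force: 0.0
t 2.02 tcp [ 0.6362 -0.113   0.308 ] q6 -0.35 w 0.999 gf 0.0 F [-0.1  0.3  0.7]
offset [-0.0013  0.001   0.067 ] rot [-0.0045 -0.0021 -0.0008]
224 192
282 144
```

View pics/above.png

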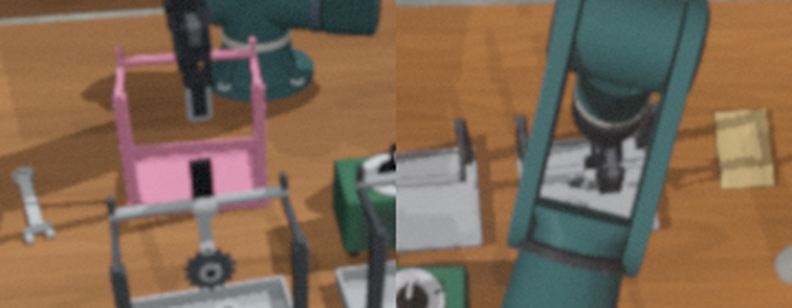

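Scene crop: the finger (198,110) stands straight above the black tab (202,180), with open air between them, so I'm descending and closing.

```bash
python3 -m handwheel '{"offset":[[-0.001,0.001,0.022],[-0.001,0.001,0.044],[-0.001,0.001,0.066],[-0.001,0.001,0.066],[-0.001,0.001,0.066]],"rot":[[0,0,0],[0,0,0],[0,0,0],[0,0,0],[0,0,0]],"grip":[100,100,100,100,100]}' && python3 -m handwheel '{"offset":[[0,0,0],[0,0,0],[0,0,0],[0,0,0],[0,0,0],[0,0,0],[0,0,0],[0,0,0]],"rot":[[0,0,0],[0,0,0],[0,0,0],[0,0,0],[0,0,0],[0,0,0],[0,0,0],[0,0,0]],"grip":[70,40,20,0,0,0,0,0]}'
```

```text
time: 2.53
tcp_pos: [0.6366, -0.1114, 0.2447]
ee_rot: [-2.118, -2.318, 0.001]
force: [0.1, 0.9, -0.2]
gripper_width: 0.999
grasp_force: 0.0
time: 3.2
tcp_pos: [0.6375, -0.113, 0.2447]
ee_rot: [-2.122, -2.317, -0.0]
force: [0.5, -0.6, -0.0]
gripper_width: -0.0
grasp_force: 0.0
```

Run:
```python
from h import *
to(.637,-.114,.241,.087)
im=imaging.get_image("scene");u,v=proj(im,(.637,-.114,.24));u,v=int(u),int(v);print(u,v)
a=im["pixels"][v-50:v+50,u-65:u+65,::-1]
im=imaging.get_image("top");u,v=proj(im,(.637,-.114,.24));u,v=int(u),int(v);print(u,v)
b=im["pixels"][v-50:v+50,u-65:u+65,::-1]
cv2.imwrite("pics/closed.png",cv2.resize(np.hstack([a,b]),None,fx=3,fy=3,interpolation=cv2.INTER_CUBIC))
```

```text
t 3.2 tcp [ 0.6375 -0.113   0.2447] q6 -0.351 w -0.0 gf 0.0 F [ 0.5 -0.6 -0. ]
offset [-0.001  -0.0005  0.0037] rot [-0.0001 -0.0002  0.0009]
224 199
281 146
```

View pics/closed.png

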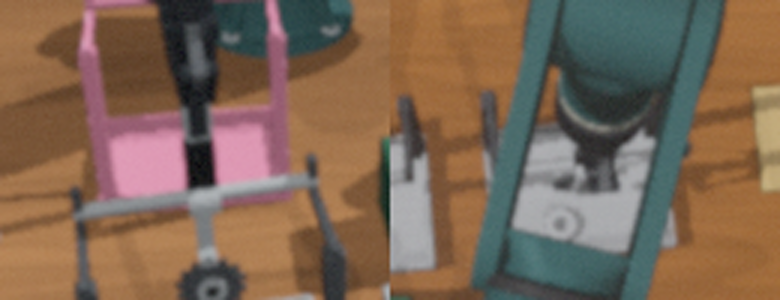

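The scene crop shows the finger ending at (195,140), right at the tab's top edge, so the pads shut on nothing. I'll measure the fingertip against the tab by depth.

Run:
```python
from h import *
im=imaging.get_image("scene");P=cloud(im)
u=224
for v in range(165,206,2):
    print(v,*[f"{P[v,c].round(3)} {im['pixels'][v,c]}" for c in (222,225)])
im=imaging.get_image("top");P=cloud(im);m=(P[...,2]>.2)&(P[...,2]<.33)&(abs(P[...,0]-.637)<.06)&(abs(P[...,1]+.114)<.05)
q=P[m];print(q.shape)
for lo in np.arange(.2,.33,.01):
    k=q[(q[:,2]>=lo)&(q[:,2]<lo+.01)]
    if len(k):print(lo.round(2),len(k),k.min(0).round(3),k.max(0).round(3))
```

```text
165 [ 0.686 -0.113  0.359] [83 88 92] [ 0.682 -0.107  0.356] [ 96  98 104]
167 [ 0.688 -0.113  0.356] [84 85 88] [ 0.686 -0.107  0.354] [ 98 101 106]
169 [ 0.69  -0.114  0.352] [69 74 75] [ 0.691 -0.108  0.352] [102 106 109]
171 [ 0.693 -0.114  0.349] [67 72 77] [ 0.694 -0.108  0.349] [ 98 104 107]
173 [ 0.698 -0.114  0.348] [67 70 74] [ 0.697 -0.108  0.346] [ 93  96 100]
175 [ 0.698 -0.115  0.343] [40 42 42] [ 0.698 -0.109  0.342] [59 62 62]
177 [ 0.693 -0.115  0.336] [28 27 31] [ 0.689 -0.109  0.333] [43 40 44]
179 [ 0.684 -0.115  0.325] [21 24 23] [ 0.681 -0.109  0.323] [31 36 33]
181 [ 0.665 -0.116  0.308] [26 27 27] [ 0.668 -0.11   0.309] [29 34 36]
183 [ 0.669 -0.116  0.306] [32 35 35] [ 0.65  -0.11   0.293] [29 29 32]
185 [ 0.649 -0.117  0.288] [46 49 53] [ 0.647 -0.111  0.286] [33 34 38]
187 [ 0.651 -0.117  0.284] [50 55 57] [ 0.647 -0.111  0.281] [32 34 37]
189 [ 0.65  -0.118  0.278] [54 57 59] [ 0.65  -0.111  0.277] [32 36 41]
191 [ 0.648 -0.118  0.271] [64 67 70] [ 0.647 -0.112  0.27 ] [29 32 36]
193 [ 0.65  -0.119  0.267] [70 75 76] [ 0.65  -0.112  0.267] [45 46 49]
195 [
[... 425 characters left out ...]
]
(143, 3)
0.2 101 [ 0.62  -0.164  0.2  ] [ 0.649 -0.065  0.21 ]
0.21 6 [ 0.63  -0.151  0.21 ] [ 0.641 -0.102  0.216]
0.22 3 [ 0.632 -0.107  0.223] [ 0.638 -0.102  0.228]
0.23 1 [ 0.631 -0.104  0.23 ] [ 0.631 -0.104  0.23 ]
0.24 2 [ 0.631 -0.106  0.241] [ 0.631 -0.103  0.242]
0.25 4 [ 0.63  -0.105  0.253] [ 0.636 -0.103  0.257]
0.26 2 [ 0.627 -0.107  0.266] [ 0.631 -0.105  0.269]
0.27 1 [ 0.629 -0.107  0.273] [ 0.629 -0.107  0.273]
0.28 1 [ 0.622 -0.108  0.288] [ 0.622 -0.108  0.288]
0.29 2 [ 0.622 -0.108  0.298] [ 0.625 -0.102  0.3  ]
0.3 2 [ 0.605 -0.104  0.305] [ 0.607 -0.104  0.306]
0.31 7 [ 0.607 -0.109  0.313] [ 0.621 -0.104  0.316]
0.32 11 [ 0.592 -0.126  0.32 ] [ 0.62  -0.098  0.329]
```

Run:
```python
from h import *
import pickle
im=pickle.load(open("scene.pkl","rb"));P=cloud(im)
m=(abs(P[...,0]-.192)<.09)&(abs(P[...,1]-.515)<.09)&(P[...,2]>.1);q=P[m]
for lo in np.arange(.1,.34,.01):
    k=q[(q[:,2]>=lo)&(q[:,2]<lo+.01)]
    if len(k):print(lo.round(2),len(k),k.min(0).round(3),k.max(0).round(3))
# forward view of current: where model tips should appear
im=imaging.get_image("scene");print(proj(im,(.65,-.113,.22)),proj(im,(.65,-.113,.256)))
print(manip.observe()["qpos"].round(4))
print([a for a in dir(manip) if a[0]!="_"])
```

```text
0.24 7 [0.182 0.464 0.244] [0.219 0.557 0.249]
0.25 28 [0.169 0.459 0.251] [0.223 0.564 0.26 ]
0.26 30 [0.175 0.459 0.26 ] [0.219 0.565 0.27 ]
0.27 33 [0.163 0.459 0.27 ] [0.22  0.564 0.279]
0.28 31 [0.172 0.45  0.28 ] [0.223 0.568 0.29 ]
0.29 80 [0.166 0.441 0.291] [0.232 0.577 0.3  ]
0.3 85 [0.155 0.441 0.3  ] [0.23  0.578 0.31 ]
0.31 114 [0.16  0.443 0.31 ] [0.23  0.576 0.32 ]
0.32 104 [0.157 0.444 0.32 ] [0.229 0.575 0.33 ]
0.33 143 [0.158 0.443 0.33 ] [0.227 0.574 0.34 ]
(np.float64(226.19683314215584), np.float64(210.15498248691486)) (np.float64(225.01656562237142), np.float64(197.16219761070084))
[-2.6300e-01  3.0560e-01  1.0675e+00  1.0000e-04  1.7685e+00 -3.5090e-01]
['MotionError', 'observe', 'tip_reach']
```

The fingertips (shut) stand at z≈0.256, although the reported TCP of 0.2447 would put them at 0.22. The start image shows the same difference: open tips at 0.245 with TCP at 0.219. So the true tool height is about 36 mm above what the readings imply, while x and y agree. I'll open, go down 39 mm more (reported TCP about 0.206) and check by camera.

```bash
python3 -m handwheel '{"offset":[[0,0,0],[0,0,0],[0,0,0],[0,0,0],[0,0,0],[0,0,0]],"rot":[[0,0,0],[0,0,0],[0,0,0],[0,0,0],[0,0,0],[0,0,0]],"grip":[100,100,100,100,100,100]}' && python3 -m handwheel '{"offset":[[0,0,0.02],[0,0,0.03],[0,0,0.039],[0,0,0.039],[0,0,0.039]],"rot":[[0,0,0],[0,0,0],[0,0,0],[0,0,0],[0,0,0]],"grip":[100,100,100,100,100]}'
cat > chk.py <<'E'
from h import *
to(.637,-.114,.206,.087)
im=imaging.get_image("scene");P=cloud(im);m=(P[...,0]>.65)&(P[...,0]<.72)&(abs(P[...,1]+.114)<.05)&(P[...,2]>.2)&(P[...,2]<.33);q=P[m]
for lo in np.arange(.2,.3,.01):
    k=q[(q[:,2]>=lo)&(q[:,2]<lo+.01)]
    if len(k):print(lo.round(2),len(k),k.min(0).round(3),k.max(0).round(3))
E
python3 chk.py
```

```text
time: 3.95
tcp_pos: [0.6375, -0.1129, 0.2448]
ee_rot: [-2.122, -2.317, -0.0]
force: [-0.7, 0.4, 1.1]
gripper_width: 0.849
grasp_force: 0.0
time: 4.37
tcp_pos: [0.637, -0.1128, 0.2047]
ee_rot: [-2.12, -2.316, 0.001]
force: [-0.3, 0.4, 0.3]
gripper_width: 0.998
grasp_force: 0.0
t 4.37 tcp [ 0.637  -0.1128  0.2047] q6 -0.351 w 0.998 gf 0.0 F [-0.3  0.4  0.3]
offset [-0.0012 -0.0001 -0.0013] rot [-0.002  -0.0009  0.001 ]
0.2 22 [ 0.65  -0.124  0.2  ] [ 0.655 -0.103  0.205]
0.22 1 [ 0.683 -0.101  0.23 ] [ 0.683 -0.101  0.23 ]
0.23 21 [ 0.683 -0.12   0.23 ] [ 0.691 -0.101  0.239]
0.24 38 [ 0.679 -0.121  0.24 ] [ 0.695 -0.1    0.25 ]
0.25 41 [ 0.682 -0.121  0.25 ] [ 0.693 -0.099  0.259]
0.26 12 [ 0.686 -0.121  0.261] [ 0.694 -0.104  0.265]
0.27 15 [ 0.683 -0.122  0.275] [ 0.71 -0.1   0.28]
0.28 82 [ 0.668 -0.128  0.28 ] [ 0.712 -0.095  0.29 ]
0.29 49 [ 0.669 -0.128  0.29 ] [ 0.711 -0.094  0.3  ]
```

Open tips are at 0.230, so they will be at about 0.217 when shut, just as wanted. Closing.

```bash
python3 -m handwheel '{"offset":[[-0.001,0,0],[-0.001,0,0],[-0.001,0,0],[-0.001,0,0],[-0.001,0,0],[-0.001,0,0],[-0.001,0,0],[-0.001,0,0]],"rot":[[0,0,0],[0,0,0],[0,0,0],[0,0,0],[0,0,0],[0,0,0],[0,0,0],[0,0,0]],"grip":[70,40,20,0,0,0,0,0]}'
```

```text
time: 5.08
tcp_pos: [0.6375, -0.114, 0.206]
ee_rot: [2.122, 2.317, -0.0]
force: [-0.9, 0.2, 0.3]
gripper_width: 0.108
grasp_force: 59.0
```

Gripped at 9 mm with 59 N. Lifting 40 mm.

```bash
python3 -m handwheel '{"offset":[[0,0,-0.006],[0,0,-0.015],[0,0,-0.024],[0,0,-0.033],[0,0,-0.04],[0,0,-0.04],[0,0,-0.04],[0,0,-0.04]],"rot":[[0,0,0],[0,0,0],[0,0,0],[0,0,0],[0,0,0],[0,0,0],[0,0,0],[0,0,0]],"grip":[0,0,0,0,0,0,0,0]}'
python3 - <<'E'
from h import *
to(.622,.146,.246,.06)
for n in("scene","top"):
    im=imaging.get_image(n);P=cloud(im)
    if n=="scene":
        m=(abs(P[...,1]+.114)<.05)&(abs(P[...,0]-.63)<.05)
        for lo in np.arange(.1,.27,.01):
            k=P[m&(P[...,2]>=lo)&(P[...,2]<lo+.01)]
            if len(k):print(lo.round(2),len(k),k.min(0).round(3),k.max(0).round(3))
    u,v=map(int,proj(im,(.637,-.114,.22)));a=im["pixels"][v-55:v+55,u-65:u+65,::-1]
    b=a if n=="scene" else np.hstack([b,a])
cv2.imwrite("pics/lift.png",cv2.resize(b,None,fx=3,fy=3,interpolation=cv2.INTER_CUBIC))
E
```

```text
time: 5.75
tcp_pos: [0.6374, -0.1139, 0.2454]
ee_rot: [-2.121, -2.317, 0.0]
force: [-0.2, 0.2, -2.9]
gripper_width: 0.114
grasp_force: 58.5
t 5.75 tcp [ 0.6374 -0.1139  0.2454] q6 -0.352 w 0.114 gf 58.5 F [-0.2  0.2 -2.9]
offset [ 0.2603  0.0075 -0.0005] rot [-0.0005 -0.0003  0.028 ]
0.11 2 [ 0.641 -0.115  0.119] [ 0.642 -0.113  0.119]
0.12 34 [ 0.636 -0.137  0.121] [ 0.644 -0.1    0.13 ]
0.13 53 [ 0.638 -0.141  0.131] [ 0.646 -0.092  0.14 ]
0.14 73 [ 0.637 -0.143  0.14 ] [ 0.647 -0.087  0.15 ]
0.15 81 [ 0.634 -0.142  0.15 ] [ 0.648 -0.086  0.16 ]
0.16 73 [ 0.633 -0.138  0.16 ] [ 0.646 -0.091  0.17 ]
0.17 66 [ 0.622 -0.128  0.17 ] [ 0.645 -0.1    0.18 ]
0.18 10 [ 0.623 -0.122  0.18 ] [ 0.625 -0.11   0.184]
0.19 28 [ 0.62  -0.163  0.197] [ 0.645 -0.075  0.2  ]
0.2 214 [ 0.622 -0.163  0.2  ] [ 0.647 -0.064  0.21 ]
0.21 6 [ 0.622 -0.122  0.21 ] [ 0.625 -0.11   0.211]
0.23 26 [ 0.649 -0.126  0.234] [ 0.654 -0.103  0.24 ]
0.24 69 [ 0.638 -0.125  0.24 ] [ 0.654 -0.102  0.25 ]
0.25 25 [ 0.638 -0.126  0.25 ] [ 0.648 -0.104  0.26 ]
0.26 33 [ 0.633 -0.127  0.26 ] [ 0.656 -0.103  0.27 ]
```

View pics/lift.png

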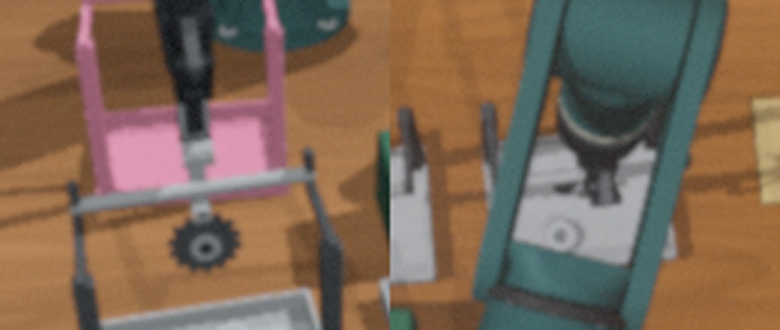

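The scene crop shows the carrier lifted: sprocket at (203,245), saddle at (200,150) above the rail. The lip bottom is at 0.234, over the 0.223 stops. Travelling along +y.

```bash
python3 -m handwheel '{"offset":[[0.01,0,0],[0.03,0,0],[0.052,0,0],[0.075,0,0],[0.098,0.001,0],[0.121,0.002,0],[0.14,0.003,0],[0.15,0.004,0]],"rot":[[0,0,0],[0,0,0],[0,0,0],[0,0,0],[0,0,0.01],[0,0,0.015],[0,0,0.02],[0,0,0.028]],"grip":[0,0,0,0,0,0,0,0]}'
python3 -c "
from h import *
to(.622,.146,.246,.06)"
```

```text
time: 6.52
tcp_pos: [0.6277, 0.0392, 0.2455]
ee_rot: [-2.15, -2.289, -0.001]
force: [-0.6, 0.4, -2.4]
gripper_width: 0.112
grasp_force: 58.5
t 6.52 tcp [0.6277 0.0392 0.2455] q6 -0.091 w 0.112 gf 58.5 F [-0.6  0.4 -2.4]
offset [ 0.1069  0.001  -0.0003] rot [-0.0007 -0.0018  0.0026]
```

```bash
python3 -m handwheel '{"offset":[[0.01,0,0],[0.03,0,0],[0.052,0,0],[0.075,0,0],[0.095,0,0],[0.107,0,0],[0.107,0,0],[0.107,0,0]],"rot":[[0,0,0],[0,0,0],[0,0,0],[0,0,0],[0,0,0],[0,0,0.002],[0,0,0.002],[0,0,0.002]],"grip":[0,0,0,0,0,0,0,0]}'
python3 - <<'E'
from h import *
to(.621,.146,.206,.06)
im=imaging.get_image("scene");P=cloud(im)
m=(abs(P[...,1]-.146)<.05)&(abs(P[...,0]-.62)<.05)
for lo in (.17,.18,.19,.2,.21,.23,.24):
    k=P[m&(P[...,2]>=lo)&(P[...,2]<lo+.01)]
    if len(k):print(lo,len(k),k.min(0).round(3),k.max(0).round(3))
E
```

```text
time: 7.18
tcp_pos: [0.622, 0.1423, 0.2456]
ee_rot: [2.155, 2.285, -0.002]
force: [0.5, -0.1, -2.6]
gripper_width: 0.105
grasp_force: 58.5
t 7.18 tcp [0.622  0.1423 0.2456] q6 0.078 w 0.105 gf 58.5 F [ 0.5 -0.1 -2.6]
offset [ 0.0038 -0.0007  0.0396] rot [-0.0002  0.0013 -0.0017]
0.17 65 [0.605 0.127 0.17 ] [0.629 0.154 0.179]
0.18 8 [0.605 0.133 0.18 ] [0.61  0.145 0.184]
0.19 25 [0.621 0.097 0.196] [0.629 0.195 0.2  ]
0.2 196 [0.605 0.096 0.2  ] [0.63  0.196 0.21 ]
0.21 12 [0.605 0.133 0.211] [0.611 0.148 0.218]
0.23 25 [0.606 0.13  0.233] [0.64  0.155 0.24 ]
0.24 74 [0.611 0.129 0.24 ] [0.64  0.155 0.25 ]
```

The shank (x 0.605–0.609) is in front of the rail, and the saddle is above it. Lowering slowly.

```bash
python3 -m handwheel '{"offset":[[0,-0.0005,0.006],[0,-0.0005,0.012],[0,-0.0005,0.018],[0,-0.0005,0.024],[0,-0.0005,0.03],[0,-0.0005,0.033],[0,-0.0005,0.033]],"rot":[[0,0,0],[0,0,0],[0,0,0],[0,0,0],[0,0,0],[0,0,0],[0,0,0]],"grip":[0,0,0,0,0,0,0]}' && python3 -m handwheel '{"offset":[[0,0,0.002],[0,0,0.004],[0,0,0.006],[0,0,0.0065],[0,0,0.0065]],"rot":[[0,0,0],[0,0,0],[0,0,0],[0,0,0],[0,0,0]],"grip":[0,0,0,0,0]}'
```

```text
time: 7.82
tcp_pos: [0.6208, 0.1424, 0.2111]
ee_rot: [-2.155, -2.283, 0.003]
force: [0.0, 0.7, -3.8]
gripper_width: 0.105
grasp_force: 58.4
time: 8.23
tcp_pos: [0.6214, 0.1427, 0.2063]
ee_rot: [2.156, 2.285, 0.0]
force: [-0.5, 0.6, -3.6]
gripper_width: 0.11
grasp_force: 58.6
```

```bash
python3 -m handwheel '{"offset":[[0,0,0.0005],[0,0,0.001],[0,0,0.001],[0,0,0.001]],"rot":[[0,0,0],[0,0,0],[0,0,0],[0,0,0]],"grip":[0,0,0,0]}'
python3 - <<'E'
from h import *
to(.621,.146,.206,.06)
im=imaging.get_image("scene");P=cloud(im)
m=(abs(P[...,1]-.146)<.035)&(abs(P[...,0]-.62)<.05)
for lo in np.arange(.07,.24,.01):
    k=P[m&(P[...,2]>=lo)&(P[...,2]<lo+.01)]
    if len(k):print(lo.round(2),len(k),k.min(0).round(3),k.max(0).round(3))
E
```

```text
time: 8.57
tcp_pos: [0.6216, 0.1427, 0.2061]
ee_rot: [2.156, 2.285, 0.001]
force: [-0.8, 0.2, -1.0]
gripper_width: 0.109
grasp_force: 59.0
t 8.57 tcp [0.6216 0.1427 0.2061] q6 0.079 w 0.109 gf 59.0 F [-0.8  0.2 -1. ]
offset [ 0.0034 -0.0004  0.0001] rot [ 0.0011 -0.0002 -0.002 ]
0.07 1 [0.624 0.14  0.078] [0.624 0.14  0.078]
0.08 24 [0.623 0.127 0.081] [0.627 0.163 0.09 ]
0.09 47 [0.618 0.117 0.09 ] [0.629 0.167 0.099]
0.1 65 [0.621 0.113 0.101] [0.632 0.17  0.11 ]
0.11 75 [0.62  0.113 0.11 ] [0.632 0.171 0.12 ]
0.12 62 [0.618 0.117 0.12 ] [0.63  0.166 0.13 ]
0.13 63 [0.605 0.128 0.131] [0.629 0.157 0.139]
0.14 17 [0.605 0.133 0.141] [0.611 0.147 0.15 ]
0.15 19 [0.606 0.134 0.151] [0.61  0.148 0.16 ]
0.16 20 [0.606 0.134 0.161] [0.611 0.147 0.17 ]
0.17 10 [0.604 0.134 0.17 ] [0.609 0.139 0.18 ]
0.18 3 [0.608 0.135 0.181] [0.609 0.137 0.184]
0.19 29 [0.624 0.111 0.194] [0.639 0.176 0.2  ]
0.2 145 [0.612 0.111 0.2  ] [0.639 0.181 0.21 ]
0.21 27 [0.617 0.129 0.21 ] [0.634 0.15  0.22 ]
0.22 25 [0.611 0.129 0.221] [0.639 0.152 0.23 ]
0.23 46 [0.61  0.129 0.23 ] [0.641 0.152 0.24 ]
```

The lip reaches 0.194 behind the rail and the load has come off, so it's seated. Settling 0.5 mm and opening.

```bash
python3 -m handwheel '{"offset":[[0,0,0.0005],[0,0,0.0005],[0,0,0.0005],[0,0,0.0005],[0,0,0.0005],[0,0,0.0005],[0,0,0.0005],[0,0,0.0005]],"rot":[[0,0,0],[0,0,0],[0,0,0],[0,0,0],[0,0,0],[0,0,0],[0,0,0],[0,0,0]],"grip":[5,12,20,30,45,60,80,100]}' && python3 -m handwheel '{"offset":[[0,0,0],[0,0,0],[0,0,0],[0,0,0],[0,0,0]],"rot":[[0,0,0],[0,0,0],[0,0,0],[0,0,0],[0,0,0]],"grip":[100,100,100,100,100]}'
python3 - <<'E'
from h import *
to(.4765,.136,.25,1.47)
im=imaging.get_image("scene");P=cloud(im)
m=(abs(P[...,1]-.146)<.04)&(abs(P[...,0]-.62)<.045)
for lo in (.08,.09,.1,.12,.14,.19,.2,.21,.22,.23,.24,.25):
    k=P[m&(P[...,2]>=lo)&(P[...,2]<lo+.01)]
    if len(k):print(lo,len(k),k.min(0).round(3),k.max(0).round(3))
u,v=map(int,proj(im,(.621,.146,.2)));cv2.imwrite("pics/hung.png",cv2.resize(im["pixels"][v-60:v+90,u-80:u+80,::-1],None,fx=4,fy=4,interpolation=cv2.INTER_CUBIC))
E
```

```text
time: 9.28
tcp_pos: [0.6215, 0.1426, 0.2046]
ee_rot: [-2.156, -2.285, 0.0]
force: [1.2, 0.7, -0.4]
gripper_width: 0.859
grasp_force: 0.0
time: 9.7
tcp_pos: [0.6215, 0.1426, 0.2048]
ee_rot: [-2.156, -2.285, -0.0]
force: [0.2, -0.2, 0.5]
gripper_width: 1.001
grasp_force: 0.0
t 9.7 tcp [0.6215 0.1426 0.2048] q6 0.079 w 1.001 gf 0.0 F [ 0.2 -0.2  0.5]
offset [ 0.0018 -0.1451 -0.0452] rot [ 2.000e-04 -0.000e+00 -1.412e+00]
0.08 27 [0.618 0.126 0.082] [0.624 0.164 0.09 ]
0.09 40 [0.618 0.117 0.091] [0.626 0.166 0.099]
0.1 62 [0.615 0.114 0.1  ] [0.628 0.171 0.11 ]
0.12 64 [0.614 0.117 0.12 ] [0.626 0.166 0.13 ]
0.14 19 [0.604 0.134 0.14 ] [0.622 0.147 0.15 ]
0.19 32 [0.621 0.11  0.193] [0.639 0.183 0.2  ]
0.2 112 [0.613 0.106 0.2  ] [0.638 0.186 0.21 ]
0.21 28 [0.616 0.13  0.21 ] [0.629 0.145 0.22 ]
0.22 26 [0.576 0.13  0.22 ] [0.629 0.146 0.23 ]
0.23 57 [0.575 0.129 0.23 ] [0.629 0.15  0.24 ]
0.24 56 [0.575 0.128 0.24 ] [0.664 0.149 0.25 ]
0.25 61 [0.575 0.127 0.25 ] [0.629 0.147 0.26 ]
```

View pics/hung.png

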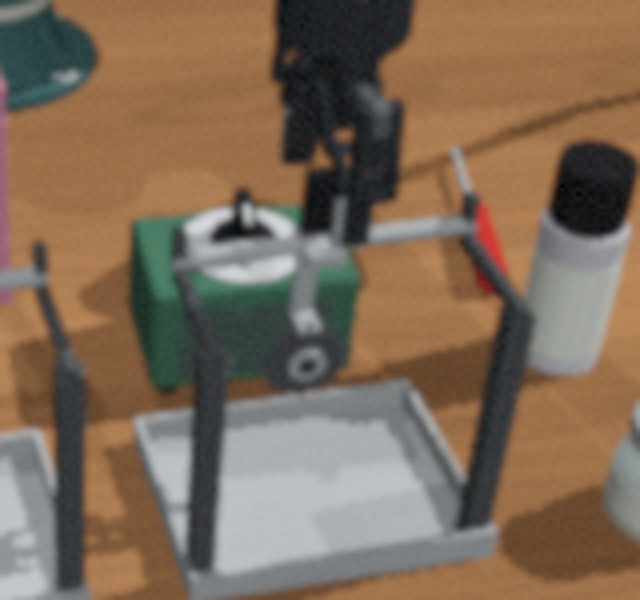

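The carrier hangs upright on the drying rail: sprocket at (305,365), no finger contact. Rising clear, then over to the knob.

```bash
python3 -m handwheel '{"offset":[[0,0,-0.02],[0,0,-0.05],[0,0,-0.08],[0,-0.03,-0.08],[0,-0.06,-0.08],[0,-0.09,-0.08],[0.001,-0.12,-0.08],[0.002,-0.145,-0.08]],"rot":[[0,0,0],[0,0,0],[0,0,0],[0,0,-0.12],[0,0,-0.24],[0,0,-0.36],[0,0,-0.48],[0,0,-0.6]],"grip":[100,100,100,100,100,100,100,100]}'
python3 -c "
from h import *
to(.477,.1355,.25,1.461)"
```

```text
time: 10.42
tcp_pos: [0.4748, 0.1361, 0.285]
ee_rot: [1.376, 2.824, 0.0]
force: [0.3, -0.5, -0.1]
gripper_width: 1.002
grasp_force: 0.0
t 10.42 tcp [0.4748 0.1361 0.285 ] q6 -0.5 w 1.002 gf 0.0 F [ 0.3 -0.5 -0.1]
offset [-0.0018  0.0014  0.035 ] rot [ 3.000e-04  2.000e-04 -7.971e-01]
```

```bash
python3 -m handwheel '{"offset":[[0,0,0],[-0.001,0.001,0.01],[-0.002,0.0015,0.02],[-0.002,0.0015,0.04],[-0.002,0.0015,0.06],[-0.002,0.0015,0.07],[-0.002,0.0015,0.08],[-0.002,0.0015,0.08]],"rot":[[0,0,-0.12],[0,0,-0.24],[0,0,-0.36],[0,0,-0.48],[0,0,-0.6],[0,0,-0.72],[0,0,-0.797],[0,0,-0.797]],"grip":[100,100,100,100,100,100,100,100]}'
python3 - <<'E'
from h import *
to(.477,.1355,.0965,1.461)
im=imaging.get_image("scene");P=cloud(im)
m=(abs(P[...,1]-.136)<.09)&(abs(P[...,0]-.477)<.06)
for lo in np.arange(.1,.27,.01):
    k=P[m&(P[...,2]>=lo)&(P[...,2]<lo+.01)]
    if len(k):print(lo.round(2),len(k),k.min(0).round(3),k.max(0).round(3))
b=m&(P[...,2]>.116)&(P[...,2]<.14);print("bar",cv2.minAreaRect(P[b][:,:2].astype(np.float32)))
E
```

```text
time: 11.08
tcp_pos: [0.4776, 0.1353, 0.2022]
ee_rot: [-0.18, -3.132, 0.001]
force: [-1.0, 0.0, -0.6]
gripper_width: 0.998
grasp_force: 0.0
t 11.08 tcp [0.4776 0.1353 0.2022] q6 -1.294 w 0.998 gf 0.0 F [-1.   0.  -0.6]
offset [0.0002 0.0003 0.1057] rot [-0.0012 -0.0046 -0.0049]
0.1 77 [0.439 0.105 0.1  ] [0.521 0.168 0.109]
0.11 9 [0.468 0.128 0.11 ] [0.5   0.138 0.119]
0.12 26 [0.454 0.128 0.121] [0.501 0.143 0.13 ]
0.13 32 [0.456 0.129 0.13 ] [0.498 0.141 0.133]
0.22 5 [0.477 0.084 0.228] [0.492 0.179 0.23 ]
0.23 29 [0.475 0.079 0.23 ] [0.494 0.187 0.239]
0.24 38 [0.472 0.079 0.24 ] [0.494 0.189 0.249]
0.25 41 [0.475 0.078 0.25 ] [0.496 0.189 0.26 ]
0.26 39 [0.476 0.075 0.26 ] [0.494 0.195 0.27 ]
bar ((0.4777997136116028, 0.13542380928993225), (0.01205652579665184, 0.04688866436481476), 83.45368957519531)
```

Fingers are centred on the bar (y 0.134 against 0.1354). Descending 105 mm, then closing.

```bash
python3 -m handwheel '{"offset":[[0,0,0.03],[0,0,0.06],[0,0,0.085],[0,0,0.1],[0,0,0.105],[0,0,0.105]],"rot":[[0,0,0],[0,0,0],[0,0,0],[0,0,0],[0,0,0],[0,0,0]],"grip":[100,100,100,80,60,50]}' && python3 -m handwheel '{"offset":[[0,0,0],[0,0,0],[0,0,0],[0,0,0],[0,0,0],[0,0,0],[0,0,0],[0,0,0]],"rot":[[0,0,0],[0,0,0],[0,0,0],[0,0,0],[0,0,0],[0,0,0],[0,0,0],[0,0,0]],"grip":[30,15,0,0,0,0,0,0]}'
python3 -c "
from h import *
to(.477,.1355,.0965,.316)"
```

```text
time: 11.63
tcp_pos: [0.4785, 0.1355, 0.0992]
ee_rot: [-0.184, -3.134, 0.001]
force: [0.2, -1.2, 0.6]
gripper_width: 0.601
grasp_force: 0.0
time: 12.3
tcp_pos: [0.4806, 0.137, 0.1022]
ee_rot: [0.181, 3.132, 0.006]
force: [0.4, 5.0, 6.2]
gripper_width: 0.121
grasp_force: 61.4
t 12.3 tcp [0.4806 0.137  0.1022] q6 -1.293 w 0.121 gf 61.4 F [0.4 5.  6.2]
offset [ 0.0034 -0.002   0.0056] rot [0.006  0.0019 1.1393]
```

Gripped (10 mm, 61 N), but with 6 N upward because the tips rest on the disc. I'll relieve 4 mm and then turn clockwise.

```bash
python3 -m handwheel '{"offset":[[0,0.001,-0.003],[0,0.001,-0.005],[0,0.001,-0.005],[0,0.001,-0.005]],"rot":[[0,0,0],[0,0,0],[0,0,0],[0,0,0]],"grip":[0,0,0,0]}'
python3 -m handwheel '{"offset":[[0,0,0],[0,0,0],[0,0,0],[0,0,0],[0,0,0],[0,0,0],[0,0,0],[0,0,0]],"rot":[[0,0,0.06],[0,0,0.14],[0,0,0.22],[0,0,0.3],[0,0,0.38],[0,0,0.46],[0,0,0.54],[0,0,0.6]],"grip":[0,0,0,0,0,0,0,0]}'
python3 -c "
from h import *
to(.477,.1355,.0965,.316)"
```

```text
time: 12.63
tcp_pos: [0.4804, 0.137, 0.1023]
ee_rot: [0.182, 3.134, 0.002]
force: [8.8, 5.1, -13.4]
gripper_width: 0.119
grasp_force: 59.6
time: 13.3
tcp_pos: [0.4794, 0.1349, 0.1023]
ee_rot: [1.106, 2.939, -0.005]
force: [5.2, -1.4, -9.4]
gripper_width: 0.122
grasp_force: 59.9
t 13.3 tcp [0.4794 0.1349 0.1023] q6 -0.688 w 0.122 gf 59.9 F [ 5.2 -1.4 -9.4]
offset [ 0.0022 -0.0011  0.0058] rot [-0.0022  0.0028  0.5349]
```

```bash
python3 -m handwheel '{"offset":[[0,0,0.002],[0,0,0.002],[0,0,0.002],[0,0,0.002],[0,0,0.002],[0,0,0.002],[0,0,0.002],[0,0,0.002]],"rot":[[0,0,0.08],[0,0,0.16],[0,0,0.24],[0,0,0.32],[0,0,0.4],[0,0,0.48],[0,0,0.535],[0,0,0.535]],"grip":[0,0,0,0,0,0,0,0]}'
python3 -c "
from h import *
to(.477,.1355,.0965,.316)"
```

```text
time: 13.97
tcp_pos: [0.4777, 0.1338, 0.1022]
ee_rot: [1.842, 2.544, -0.011]
force: [-2.6, -4.3, 1.2]
gripper_width: 0.121
grasp_force: 61.4
t 13.97 tcp [0.4777 0.1338 0.1022] q6 -0.154 w 0.121 gf 61.4 F [-2.6 -4.3  1.2]
offset [ 0.0019 -0.0001  0.0057] rot [-0.0054  0.0045  0.0013]
```

Turned the full 1.145 rad. Opening and rising, then checking the pointer against the mark.

```bash
python3 -m handwheel '{"offset":[[0,0,0],[0,0,0],[0,0,0],[0,0,0],[0,0,0],[0,0,0],[0,0,0],[0,0,0]],"rot":[[0,0,0],[0,0,0],[0,0,0],[0,0,0],[0,0,0],[0,0,0],[0,0,0],[0,0,0]],"grip":[20,40,60,60,60,60,60,60]}' && python3 -m handwheel '{"offset":[[0,0,-0.015],[0,0,-0.04],[0,0,-0.07],[0,0,-0.1],[0,0,-0.13],[0,0,-0.15],[0,0,-0.15]],"rot":[[0,0,0],[0,0,0],[0,0,0],[0,0,0],[0,0,0],[0,0,0],[0,0,0]],"grip":[60,60,60,60,60,60,60]}'
cat > end.py <<'E'
from h import *
to(.35,.2,.25,.4)
im=imaging.get_image("scene");P=cloud(im);px=im["pixels"].astype(int)
b=(P[...,2]>.116)&(P[...,2]<.14)&(abs(P[...,1]-.136)<.05)&(abs(P[...,0]-.477)<.05)
print("bar",b.sum(),cv2.minAreaRect(P[b][:,:2].astype(np.float32)));w=b&(px.min(-1)>100)
print("white",w.sum(),P[w].mean(0).round(4) if w.any() else "")
for nm,z0,z1 in(("tab",.232,.27),("sprocket",.08,.13)):
    k=P[(abs(P[...,1]-.146)<.05)&(abs(P[...,0]-.62)<.03)&(P[...,2]>z0)&(P[...,2]<z1)];print(nm,len(k),k.mean(0).round(3),k.min(0).round(3),k.max(0).round(3))
c=[]
for n,z in(("scene",im),("top",imaging.get_image("top"))):
    u,v=map(int,proj(z,(.5,.136,.12)));c.append(z["pixels"][v-45:v+45,u-40:u+40,::-1])
cv2.imwrite("pics/end.png",cv2.resize(np.hstack(c),None,fx=5,fy=5,interpolation=cv2.INTER_CUBIC))
E
python3 end.py
```

```text
time: 14.63
tcp_pos: [0.4791, 0.1366, 0.1028]
ee_rot: [1.839, 2.547, 0.0]
force: [-0.4, -0.7, 0.8]
gripper_width: 0.604
grasp_force: 0.0
time: 15.22
tcp_pos: [0.4814, 0.137, 0.2589]
ee_rot: [1.834, 2.541, 0.012]
force: [0.5, 0.9, 1.0]
gripper_width: 0.601
grasp_force: 0.0
t 15.22 tcp [0.4814 0.137  0.2589] q6 -0.156 w 0.601 gf 0.0 F [0.5 0.9 1. ]
offset [ 0.1012 -0.1049  0.0076] rot [ 0.0108  0.0021 -0.0799]
bar 107 ((0.47639042139053345, 0.1356797218322754), (0.017292417585849762, 0.04722894728183746), 21.209985733032227)
white 22 [0.4811 0.1222 0.1305]
tab 109 [0.625 0.141 0.245] [0.618 0.129 0.232] [0.629 0.154 0.256]
sprocket 264 [0.623 0.141 0.109] [0.616 0.113 0.08 ] [0.628 0.171 0.13 ]
```

View pics/end.png

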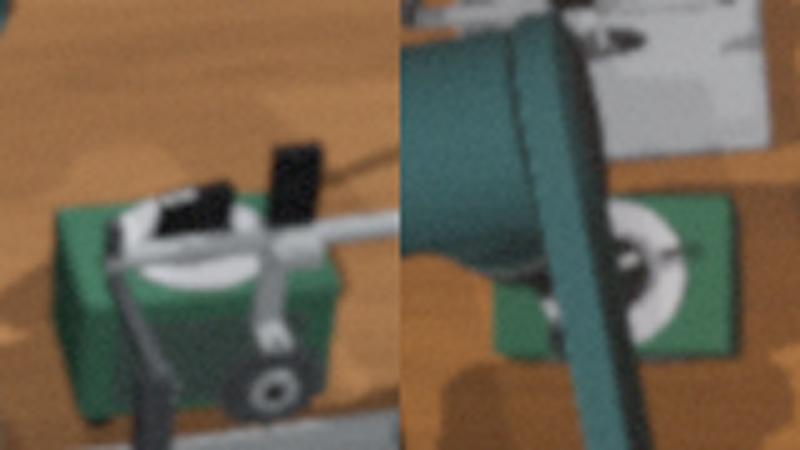

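The white pointer at (185,198) in the scene crop lies toward the mark, and depth gives 1.20–1.24 rad. I'll move the arm aside to confirm from above.

```bash
python3 -m handwheel '{"offset":[[0.02,-0.01,-0.02],[0.05,-0.023,-0.04],[0.08,-0.037,-0.04],[0.11,-0.051,-0.04],[0.14,-0.065,-0.04],[0.17,-0.08,-0.04],[0.199,-0.092,-0.04],[0.199,-0.092,-0.04]],"rot":[[0,0,0],[0,0,0],[0,0,0],[0,0,0],[0,0,0],[0,0,0],[0,0,0],[0,0,0]],"grip":[60,60,60,60,60,60,60,60]}'
cat >> end.py <<'E'
z=imaging.get_image("top");P=cloud(z);px=z["pixels"].astype(int)
b=(P[...,2]>.116)&(P[...,2]<.14)&(abs(P[...,1]-.136)<.05)&(abs(P[...,0]-.477)<.05)
print("top bar",b.sum(),cv2.minAreaRect(P[b][:,:2].astype(np.float32)));w=b&(px.min(-1)>100);print(w.sum(),P[w].mean(0))
r=np.hypot(P[...,0]-.476,P[...,1]-.136);k=(r>.029)&(r<.044)&(P[...,2]<.105)&(px.max(-1)<80);print("mark",k.sum(),P[k].mean(0).round(4))
E
python3 end.py
```

```text
time: 15.98
tcp_pos: [0.3251, 0.2993, 0.2906]
ee_rot: [-1.828, -2.55, 0.004]
force: [-0.0, 0.0, -0.1]
gripper_width: 0.6
grasp_force: 0.0
t 15.98 tcp [0.3251 0.2993 0.2906] q6 0.287 w 0.6 gf 0.0 F [-0.   0.  -0.1]
offset [-0.1021 -0.0081  0.0404] rot [-0.0047 -0.0019 -0.0729]
bar 106 ((0.47625553607940674, 0.1358952820301056), (0.01646772399544716, 0.047518037259578705), 16.606826782226562)
white 21 [0.4813 0.1218 0.1303]
tab 108 [0.625 0.14  0.245] [0.617 0.129 0.232] [0.63  0.153 0.256]
sprocket 258 [0.623 0.14  0.109] [0.614 0.113 0.082] [0.628 0.171 0.13 ]
top bar 70 ((0.4762650430202484, 0.13640627264976501), (0.012974768877029419, 0.04453902319073677), 17.55583953857422)
20 [0.47736992 0.13026779 0.13102217]
mark 0 [nan nan nan]end.py:16: RuntimeWarning: Mean of empty slice.
  r=np.hypot(P[...,0]-.476,P[...,1]-.136);k=(r>.029)&(r<.044)&(P[...,2]<.105)&(px.max(-1)<80);print("mark",k.sum(),P[k].mean(0).round(4))
  ret = um.true_divide(
```

View pics/end.png

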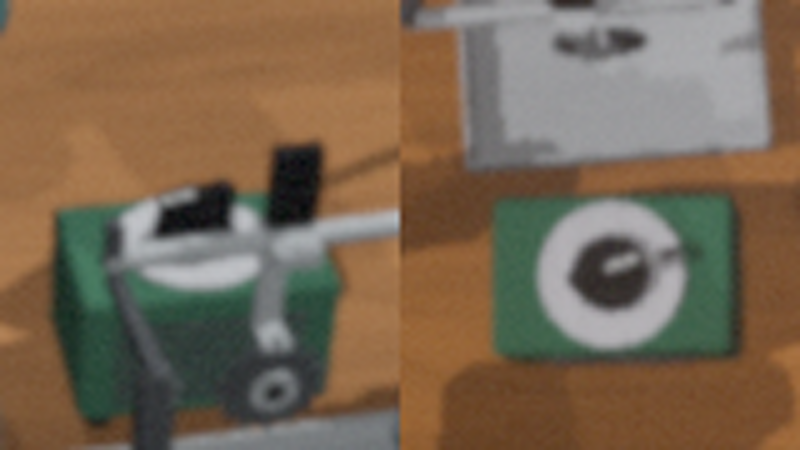

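From above, the pointer (620,263) aims straight at the black mark (675,250). The bar angle is 1.26–1.28 rad against a target of 1.25, and the carrier hangs still with the arm clear. Handing in.

```bash
python3 -c "
from plant import order
print(order.close_job())"
```

```text
the job is handed in; nothing more can be done
None
```

The job is handed in: the carrier hangs released on the drying rail, the knob's pointer reads about 1.27 rad against the 1.25 mark, and the arm stands clear; the hand-in returned no verdict.

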